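Seat the pill wheel on the dispenser's keyed drive

ROBOT

A 7-joint arm with a two-finger parallel gripper is mounted at the origin on the work surface. World frame = base frame: x ahead of the robot, y to its left, z up, the work surface at z = 0. Lengths are in m, angles in rad, forces in N, time in s.
With the tool pointing down it reaches from about 0.4 to 0.85 m from the base axis. Payload 4.5 kg.
Tool frame: the origin (TCP) lies between the finger pads; the fingertips stand 19 mm ahead of it and the grasp point (between the pads) is the TCP (r.tips_ahead is the distance from the TCP to the fingertips, in m); z points along the fingers, y is the line along which they close (so a half turn about z gives the same grasp; the last joint's range is limited). The gripper opens to 88 mm and grips with 3 to 60 N. Pads are 18 mm wide; open, the fingers measure 123 mm over their backs; the gripper's body (75 mm by 187 mm) begins 45 mm behind the grasp point.
Start: joints at [1.202, 0.689, -0.195, 1.565, 0.157, 0.902, -0.215], TCP at [0.245, -0.575, 0.258] pointing down, gripper open.
Joint ranges: [-3.01, 3.01], [-0.46, 2.08], [-1.47, 1.51], [0.13, 2.56], [-1, 4.14], [0.04, 2.09], [-2.66, 2.66]. Speed limits (rad/s): [2.57, 2.57, 3.14, 3.14, 3.14, 3.14, 3.14].

INTERFACE

Orientations are given as a unit quaternion [x, y, z, w].
In Python, from plant import r, cams, models gives the robot as it stands. The module is installed in compiled form; this text tells all that it offers.
- The arm moves only by the tool jog_arm, never from a script. Its arguments are lists of equal length, an entry for each row: "turn": the turn, a rotation vector about the tool's x, y, z in rad, a list of three; "translation": the shift along the tool's x, y, z in m, a list of three; "grip": the closure, from 0 (fully open) to 1 (shut). In form: {"turn": [[ax, ay, az], ...], "translation": [[tx, ty, tz], ...], "grip": [grip, ...]}. A call has 1 to 20 rows; each row is the pose to reach, as a shift and turn from the pose commanded when the call began, along the tool's axes at that moment; what a row does not reach only later rows make up. A row lasts 1/8 s, in which the tool goes at most 62.5 mm and 10.7 degrees, less where a joint would pass 70% of its speed; a pose out of reach is approached as far as the arm can. A call with a gripper value outside its range is refused whole. The fingers move at their own pace and stop on an object; "force" is the grip in N (left out, the last holds). Time passes only in rows, so rows that repeat a pose let the fingers close. It gives the time, the measured TCP pose, the force, the opening and the grip force at its end, in the units of the state.
- r.get_state(): the state, without advancing time (a new reading comes with each control period).
- cams.snapshot(name): name is "scene" or "top"; returns the picture (420x560x3 uint8, red, green, blue); there is no depth.
- cams.camera_params(name): a dict with "fx", "fy", "cx", "cy" (pixels), "eye" and "orientation" of the camera in the world. Camera axes: x right, y up, looking along -z (the intrinsics and any distortion apply to the point x, -y, -z); pixel columns grow to the right and rows downward; lengths in m; the calibration is good to about 2 mm. A picture is of the moment at which its call begins. camera_params takes no time and is no camera call.
- r.finish_job(): hands the job in; it is judged then, once.
Trained networks look in the newest picture that a camera, given by its name, has taken for a name from the list of things; names that differ only in an ending like _2 or _b are one class to them, and where a whole thing is asked for, a point or a joint stands for the part that bears it (a point fixed in the world has none). Each returns a list of dicts, best first, with "p" (0 to 1); they miss things now and then, are a little off and sometimes report something else, mostly with a low value. They report only what shows in the picture. A call takes as long as a camera call.
- models.find_in(camera, name): "position" ([x, y, z] in m, in world coordinates, good to about 4 mm: the middle of the surface that is visible of it).
- models.masks_of(camera, name): "pixels" (420x560 bool, what is visible of it).
- models.place_of(camera, name): "position" ([x, y, z] in m, in world coordinates, good to about 4 mm: a listed point, or the origin of a listed thing).
The state is a dict: "clock": time; "q": joint angles; "qd": joint speeds; "joint_torque": joint torques, N m; "tool_pos": TCP position; "eef_rot": TCP orientation; "contact_force": force on the tool from outside, world axes, zero at the start; "moment": the same for the moment, N m; "opening": opening from 0.0 (shut) to 1.0 (fully open); "finger_force": force on a finger pad.
Only numpy, scipy, OpenCV 4.12 (cv2) and the standard library are available. Lean on these libraries where they do the work, as an engineer would, in place of code of your own. Each camera call takes 0.05 s, during which the arm holds its last target. There are 200 camera calls.

TASK

Take the round pastel pill wheel from the bamboo tray by its bar grip and fit it on the pin of the white pill dispenser. Turn it gently, with a light downward push and never by force, until the tab under it drops into the keyway of the drive, and leave it sitting fully home and level, let go. Leave the organizer, vial, pill splitter and egg cup as they are.

Things in the scene. Friction and masses are not known exactly. Their poses are not given: they have to be found in the camera images.
- wheel_bar (a point): Centre of the bar grip on the pill wheel's top, on its axis; x runs along the bar to its red end (the tab is under that side), z up the axis. Blue bar 56 mm long (x), 14 wide (y), 32 tall: its top is 16 mm above this point, the flat deck 16 mm below; keep fingertips above the deck. The wheel's lower edge is 52 mm below this point.
- wheel: Pill wheel: closed drum 108 mm across, 36 high, 7 pastel segments, about 180 g, loose in the tray. Origin on its axis at the skirt's lower edge; axes as wheel_bar. Inside the hollow skirt is a hub, its flat underside 9 mm above that edge, with a blind bore 20 mm wide, 22 deep on the axis.
- tab (a point): Lower end of the red tab under the wheel, not seen from above. It hangs 7 mm below the hub's underside, is 6.5 mm wide and reaches from 12 to 26 mm out from the axis in the wheel's +x direction; this point is 19 mm out and 2 mm above the skirt's lower edge. Axes of the wheel.
- dispenser: White pill dispenser, fixed housing 160 x 160 x 40 mm; origin at the centre of its underside, z up, dark display at -x, green mark on its top at +x. The drive spindle (yellow shoulder, steel pin) rises from the centre of its top. When the wheel is home its skirt is 11 mm above the housing and wheel_bar 103 mm above this origin; with the tab out of the keyway it rides 7 mm higher.
- shoulder (a point): Centre of the spindle's round yellow shoulder, 56 mm wide, level with its flat top, 60 mm above the table; axes of the housing. A keyway 8 mm wide, 8 deep, dark floor, is cut into its top from pin to rim on one side only, pointing up to 0.6 rad either way from the housing's +x; this angle is not measured. Geared: it resists turning with 1.5 N m.
- pin_tip (a point): Top of the steel pin on the shoulder, on the drive's axis, 81 mm above the table, spring at rest; axes of the housing, not of the keyway. Pin 18 mm thick, 21 tall, tip tapered to 8 mm over its top 6 mm. Shoulder and pin are spring-loaded (damped) together: they start to sink at 3 N, then 0.4 N more per mm, and meet their stop after 10 mm.
- tray: Bamboo tray, fixed, 400 x 280 mm, rim 26 mm high, floor 8 mm above the table; origin at the centre of its underside. The pill wheel lies in its near half.
- organizer: White four-row pill organizer with pastel lids, 92 x 160 x 27 mm, loose in the tray's far half; origin at the centre of its underside. To be left alone.
- vial: Orange plastic vial with a white cap, 34 mm wide, 66 mm tall, loose and upright in the tray; origin at the centre of its underside. To be left alone.
- splitter: Blue pill splitter with a clear shut lid, 40 x 72 x 22 mm, loose in the tray; origin at the centre of its underside. To be left alone.
- egg_cup: White ceramic egg cup, 48 mm wide, 62 mm tall, loose on the table beyond the dispenser; origin at the centre of its underside. To be left alone.

How it is judged:
At the end, for the whole second after the job is handed in: The wheel sits on the pin (its axis within 5 mm of the pin's) with its tab in the keyway: its bar centre 99 to 105 mm above the dispenser's underside (103 when home), level within 0.05 rad and at rest, let go (horizontal distance between wheel_bar and pin_tip below 0.005 m and z of wheel_bar in the frame of dispenser between 0.099 and 0.105 m and angle between wheel's own z axis and vertical below 0.05 rad and linear speed of wheel below 0.02 m/s); the robot touches nothing.
It fails at once if the wheel is pressed, twisted or dropped on the dispenser with more than 18 N (contact force between wheel and dispenser above 18 N).
It fails at once if the organizer is pushed more than 25 mm (distance of organizer from where it was at the start of the episode above 0.025 m).
It fails at once if the vial is pushed more than 25 mm or knocked over (distance of vial from where it was at the start of the episode above 0.025 m or angle between vial's own z axis and vertical above 0.6 rad).
It fails at once if the pill splitter is pushed more than 25 mm (distance of splitter from where it was at the start of the episode above 0.025 m).
It fails at once if the egg cup is pushed more than 25 mm or knocked over (distance of egg_cup from where it was at the start of the episode above 0.025 m or angle between egg_cup's own z axis and vertical above 0.6 rad).
It also fails if it takes over 72 s, if anything falls off the work surface, if the arm or the gripper's body presses on something with over 40 N, if the wrist force passes 120 N, or if a joint passes its speed limit or range.

## Working session

There is one attempt and no reset: what is moved stays moved. The work goes in short steps, Python scripts to look and compute and a tool call to move; the robot and the scene stay as the last step left them, time stands still between calls to the robot, and variables do not carry over. Pictures are saved under pics/ and viewed, at most 10 in all, crops included, and the job is handed in when it is done.

Besides the shell and the picture viewer there is one more tool, called after ">>>" as name(argument=value, ...), one argument or row to a line, values as JSON. jog_arm: Moves the arm, as the interface text tells. Its arguments: {"type":"object","properties":{"turn":{"type":"array"},"translation":{"type":"array"},"grip":{"type":"array"},"force":{"type":"number"}},"required":["turn","translation","grip"]}

```bash
mkdir -p pics
python3 - <<'E'
from plant import r,cams,models
import cv2,numpy as np
for c in("top","scene"):
    im=cams.snapshot(c); cv2.imwrite(f"pics/{c}0.png",im[:,:,::-1])
    p=cams.camera_params(c);print(c,p)
    for n in("wheel_bar","wheel","pin_tip","shoulder","dispenser","vial","splitter","egg_cup","organizer","tray"):
        l=models.place_of(c,n);print(n,[(np.round(d["position"],4),round(d["p"],2)) for d in l[:2]])
s=r.get_state();print(s)
E
```

```text
top {'fx': 524.1241496486584, 'fy': 524.1241496486584, 'cx': 281.00499571628626, 'cy': 214.87312960492687, 'eye': array([ 0.43390138, -0.05044724,  1.14338615]), 'orientation': array([ 0.07510583, -0.05379066, -0.70142018,  0.70673574])}
wheel_bar [(array([ 0.4725, -0.1905,  0.0578]), 0.72)]
wheel [(array([ 0.4767, -0.1932,  0.0108]), 0.86)]
pin_tip [(array([ 0.4754, -0.1943,  0.0079]), 0.72), (array([0.5864, 0.2227, 0.0813]), 0.66)]
shoulder [(array([0.588 , 0.2242, 0.0616]), 0.81)]
dispenser [(array([0.591 , 0.2232, 0.0015]), 0.92)]
vial [(array([ 0.6634, -0.2906,  0.0107]), 0.62)]
splitter [(array([ 0.7243, -0.2668,  0.009 ]), 0.96)]
egg_cup [(array([7.316e-01, 1.909e-01, 6.000e-04]), 0.58)]
organizer [(array([ 0.6879, -0.1337,  0.0048]), 0.88)]
tray [(array([ 0.5747, -0.1903,  0.004 ]), 0.64)]
scene {'fx': 433.9713967376464, 'fy': 433.9713967376464, 'cx': 276.71864002989923, 'cy': 210.82514793241327, 'eye': array([ 1.0711351 , -0.4020608 ,  0.81823229]), 'orientation': array([0.29974013, 0.14563023, 0.43234992, 0.83786708])}
wheel_bar [(array([ 0.4749, -0.195 ,  0.0614]), 0.57)]

[... 511 characters left out ...]
8,  0.68907407, -0.19461931,  1.56531879,  0.15731599,
        0.90249168, -0.21512646]), 'qd': array([ 1.32973380e-03, -9.24446465e-04, -9.16217144e-04, -1.70020845e-03,
        6.39441347e-05,  1.10982731e-03, -1.30816625e-03]), 'joint_torque': array([ 3.56847468e-04, -5.27497172e+01, -1.26704950e+00, -1.53746027e+01,
       -5.19550382e-02, -9.00641335e-04,  2.13828997e-05]), 'tool_pos': array([ 0.24504876, -0.57497593,  0.25775439]), 'eef_rot': array([9.79782501e-01, 2.00065610e-01, 1.44889828e-05, 4.51479234e-05]), 'contact_force': array([-0.28710106,  0.25133287,  0.05698266]), 'moment': array([-0.01491484, -0.08819584, -0.02425782]), 'finger_force': 0.0, 'opening': 1.0013275549050957}
```

```bash
cat > h.py <<'E'
import numpy as np,cv2
from scipy.spatial.transform import Rotation as R
from plant import r,cams,models
def rect(c,im,ctr,z,half=.09,px=400):
    """orthorectify plane z around ctr: picture right=+x world, up=+y"""
    g=np.linspace(-half,half,px); X,Y=np.meshgrid(ctr[0]+g,ctr[1]-g)
    u,v=proj(c,np.stack([X,Y,np.full_like(X,z)],-1))
    return cv2.remap(im,u.astype(np.float32),v.astype(np.float32),cv2.INTER_CUBIC)
def proj(c,P):
    p=cams.camera_params(c); q=(np.asarray(P)-p["eye"])@R.from_quat(p["orientation"]).as_matrix()
    return p["cx"]+p["fx"]*q[...,0]/-q[...,2], p["cy"]+p["fy"]*-q[...,1]/-q[...,2]
E
python3 - <<'E'
from h import *
t=cv2.imread("pics/top0.png");s=cv2.imread("pics/scene0.png")
a=[rect("top",t,(.475,-.193),.076),rect("top",t,(.589,.2235),.06)]
cv2.imwrite("pics/rect0.png",np.hstack(a))
E
```

```text
(no output)
```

View pics/top0.png

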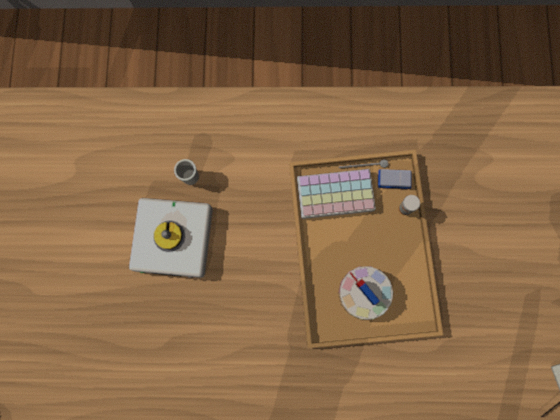

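View pics/rect0.png

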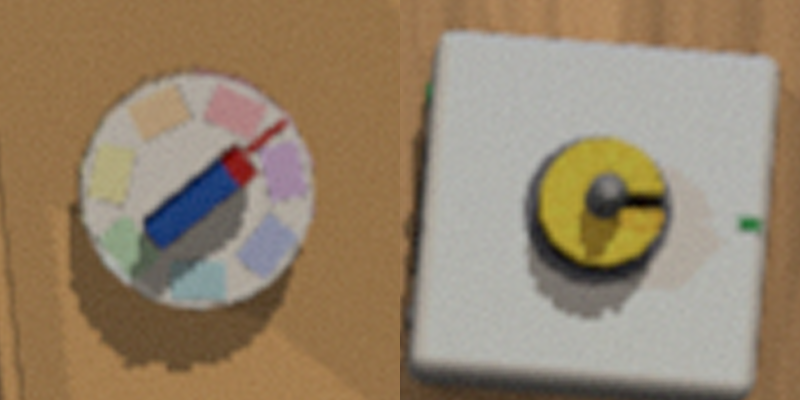

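Top view: the wheel is at pixel (366,293), its bar pointing up-left to the red end. The dispenser is at (170,237), with the keyway pointing roughly +x in the world frame. The rectified crops confirm this, so now I'll take precise fits.

```bash
cat > fit.py <<'E'
from h import *
def fit(t):
    out={}
    def w(ctr,px,half=.09,n=900): return np.array([ctr[0]-half+px[0]*2*half/(n-1),ctr[1]+half-px[1]*2*half/(n-1)])
    cs=(.589,.2235)
    im=rect("top",t,cs,.06,.09,900); h=cv2.cvtColor(im,cv2.COLOR_BGR2HSV)
    m=((h[...,0]>20)&(h[...,0]<35)&(h[...,1]>150)&(h[...,2]>110)).astype(np.uint8)
    c=max(cv2.findContours(m,0,1)[0],key=cv2.contourArea)
    (x,y),rad=cv2.minEnclosingCircle(c); sc=w(cs,(x,y)); print("shoulder",sc,rad*.18/899)
    g=im.max(-1)
    a=np.linspace(-1.2,1.2,241)
    for rr in (.016,.019,.022,.025):
        X=((sc[0]-cs[0]+rr*np.cos(a)+.09)/.18*899).astype(int);Y=((cs[1]-sc[1]-rr*np.sin(a)+.09)/.18*899).astype(int)
        v=g[Y,X].astype(float);k=v<85; print("key",rr,a[k].mean() if k.any() else None,a[k].min() if k.any() else 0,a[k].max() if k.any() else 0)
    cw=(.475,-.193)
    for z in (.076,.044):
        im=rect("top",t,cw,z,.09,900);h=cv2.cvtColor(im,cv2.COLOR_BGR2HSV)
        H,S,V=[h[...,i] for i in range(3)]
        if z>.05:
            red=((H<8)|(H>172))&(S>150)&(V>60); blu=(H>105)&(H<125)&(S>170)&(V>50)
            for n,m in(("blue",blu),("red",red)):
                c=max(cv2.findContours(m.astype(np.uint8),0,1)[0],key=cv2.contourArea);q=cv2.minAreaRect(c)
                print(n,w(cw,q[0]),np.array(q[1])*.18/899,q[2],[np.round(w(cw,b),4) for b in cv2.boxPoints(q)])
        else:
            m=((S<75)&(V>100)).astype(np.uint8);m=cv2.morphologyEx(m,cv2.MORPH_CLOSE,np.ones((15,15)))
            c=max(cv2.findContours(m,0,1)[0],key=cv2.contourArea);(x,y),rad=cv2.minEnclosingCircle(cv2.convexHull(c));print("deck",w(cw,(x,y)),rad*.18/899)
if __name__=="__main__": fit(cv2.imread("pics/top0.png"))
E
python3 fit.py
```

```text
shoulder [0.58989544 0.22192688] 0.02838779199110122
key 0.016 0.060000000000000074 -0.11999999999999988 0.24
key 0.019 0.04000000000000009 -0.11999999999999988 0.20000000000000018
key 0.022 0.03500000000000007 -0.08999999999999986 0.16000000000000014
key 0.025 0.025000000000000064 -0.07999999999999985 0.13000000000000012
blue [ 0.47031915 -0.19546354] [0.01380982 0.04353699] 50.81562805175781 [array([ 0.4491, -0.2039], dtype=float32), array([ 0.4828, -0.1764], dtype=float32), array([ 0.4916, -0.1871], dtype=float32), array([ 0.4578, -0.2146], dtype=float32)]
red [ 0.49255577 -0.17760353] [0.01574574 0.00899272] 53.61564636230469 [array([ 0.4843, -0.1739], dtype=float32), array([ 0.4915, -0.1686], dtype=float32), array([ 0.5008, -0.1813], dtype=float32), array([ 0.4936, -0.1866], dtype=float32)]
deck [ 0.47514016 -0.19326029] 0.05572380498731229
```

>>> jog_arm(
  turn=[
    [0, 0, -0.03],
    [0, 0, -0.08],
    [0, 0, -0.14],
    [0, 0, -0.2],
    [0, 0, -0.25],
    [0, 0, -0.277],
    [0, 0, -0.277],
    [0, 0, -0.277],
    [0, 0, -0.277],
    [0, 0, -0.277],
    [0, 0, -0.277],
    [0, 0, -0.277],
    [0, 0, -0.277],
  ],
  translation=[
    [0.02, -0.014, 0],
    [0.06, -0.043, 0],
    [0.105, -0.076, 0.01],
    [0.15, -0.109, 0.03],
    [0.195, -0.141, 0.05],
    [0.24, -0.174, 0.07],
    [0.285, -0.206, 0.09],
    [0.32, -0.231, 0.1],
    [0.345, -0.25, 0.106],
    [0.358, -0.259, 0.108],
    [0.361, -0.261, 0.108],
    [0.361, -0.261, 0.108],
    [0.361, -0.261, 0.108],
  ],
  grip=[0, 0, 0, 0, 0, 0, 0, 0, 0, 0, 0, 0, 0],
  force=25,
)

```text
clock: 2.72
tool_pos: [0.4741, -0.195, 0.15]
eef_rot: [0.943, 0.332, -0.0, 0.0]
contact_force: [0.1, 0.4, 0.4]
opening: 1.002
finger_force: 0.0
```

>>> jog_arm(
  turn=[
    [0, 0, 0],
    [0, 0, 0],
    [0, 0, 0],
    [0, 0, 0],
    [0, 0, 0],
    [0, 0, 0],
    [0, 0, 0],
    [0, 0, 0],
    [0, 0, 0],
    [0, 0, 0],
    [0, 0, 0],
  ],
  translation=[
    [0.001, -0.001, 0.01],
    [0.002, -0.001, 0.03],
    [0.002, -0.001, 0.05],
    [0.002, -0.001, 0.07],
    [0.002, -0.001, 0.08],
    [0.002, -0.001, 0.084],
    [0.002, -0.001, 0.084],
    [0.002, -0.001, 0.084],
    [0.002, -0.001, 0.084],
    [0.002, -0.001, 0.084],
    [0.002, -0.001, 0.084],
  ],
  grip=[0, 0, 0, 0, 0, 0, 0, 0.6, 0.8, 1, 1],
  force=25,
)

```text
clock: 4.1
tool_pos: [0.4758, -0.1914, 0.0659]
eef_rot: [0.943, 0.333, 0.0, 0.0]
contact_force: [-0.6, -0.3, 0.5]
opening: 0.57
finger_force: 0.0
```

>>> jog_arm(
  turn=[
    [0, 0, 0],
    [0, 0, 0],
    [0, 0, 0],
    [0, 0, 0],
    [0, 0, 0],
    [0, 0, 0],
    [0, 0, 0],
    [0, 0, 0],
  ],
  translation=[
    [0, 0, 0],
    [0, 0, 0],
    [0, 0, 0],
    [0, 0, 0],
    [0, 0, 0],
    [0, 0, 0],
    [0, 0, 0],
    [0, 0, 0],
  ],
  grip=[1, 1, 1, 1, 1, 1, 1, 1],
  force=25,
)

```text
clock: 5.1
tool_pos: [0.4758, -0.1914, 0.0657]
eef_rot: [0.943, 0.333, 0.0, 0.0]
contact_force: [0.6, -0.3, -0.1]
opening: 0.159
finger_force: 25.0
```

>>> jog_arm(
  turn=[
    [0, 0, 0],
    [0, 0, 0],
    [0, 0, 0],
    [0, 0, 0],
    [0, 0, 0.03],
    [0, 0, 0.08],
    [0, 0, 0.14],
    [0, 0, 0.2],
    [0, 0, 0.26],
    [0, 0, 0.32],
    [0, 0, 0.38],
    [0, 0, 0.42],
    [0, 0, 0.43],
    [0, 0, 0.43],
    [0, 0, 0.43],
    [0, 0, 0.43],
    [0, 0, 0.43],
    [0, 0, 0.43],
    [0, 0, 0.43],
  ],
  translation=[
    [0, 0, -0.01],
    [0, 0, -0.03],
    [0, 0, -0.055],
    [0.005, -0.004, -0.08],
    [0.02, -0.014, -0.1],
    [0.05, -0.036, -0.11],
    [0.085, -0.061, -0.114],
    [0.125, -0.09, -0.115],
    [0.165, -0.118, -0.115],
    [0.205, -0.147, -0.115],
    [0.245, -0.176, -0.115],
    [0.28, -0.201, -0.115],
    [0.31, -0.2225, -0.115],
    [0.33, -0.237, -0.115],
    [0.342, -0.2455, -0.115],
    [0.348, -0.25, -0.115],
    [0.348, -0.25, -0.115],
    [0.348, -0.25, -0.115],
    [0.348, -0.25, -0.115],
  ],
  grip=[1, 1, 1, 1, 1, 1, 1, 1, 1, 1, 1, 1, 1, 1, 1, 1, 1, 1, 1],
  force=25,
)

```text
clock: 7.48
tool_pos: [0.5892, 0.2207, 0.1807]
eef_rot: [0.992, 0.124, -0.0, 0.0]
contact_force: [-1.2, -0.1, -1.9]
opening: 0.16
finger_force: 25.0
```

Run:
```python
from h import *
s=r.get_state();print(s["tool_pos"],s["contact_force"],s["q"],R.from_quat(s["eef_rot"]).as_matrix().round(3))
a=[]
for c in("top","scene"):
    im=cams.snapshot(c)[:,:,::-1]
    P=np.array([s["tool_pos"]-[0,0,.02]])
    u,v=proj(c,P);u,v=int(u[0]),int(v[0])
    for n in("wheel_bar","wheel"):
        print(c,n,[(np.round(d["position"],4),round(d["p"],2)) for d in models.place_of(c,n)[:2]])
    cr=im[max(v-70,0):v+70,max(u-70,0):u+70]; a.append(cv2.resize(cr,(400,400)))
    cv2.imwrite(f"pics/{c}1.png",im)
cv2.imwrite("pics/held.png",np.hstack(a))
```

```text
[0.58922576 0.2207478  0.180733  ] [-1.18503247 -0.06033371 -1.86333362] [-0.4743585   0.78797016  0.07746444  1.631215   -0.08187938  0.72605876
 -1.68067926] [[ 0.969  0.246 -0.   ]
 [ 0.246 -0.969 -0.001]
 [-0.     0.001 -1.   ]]
top wheel_bar [(array([0.5886, 0.2256, 0.1739]), 0.98)]
top wheel [(array([0.5865, 0.2202, 0.1262]), 0.8), (array([0.5933, 0.2238, 0.0038]), 0.37)]
scene wheel_bar [(array([0.5878, 0.2209, 0.1712]), 0.78), (array([0.5849, 0.2235, 0.1242]), 0.65)]
scene wheel [(array([0.5874, 0.2208, 0.1255]), 0.81)]
```

View pics/held.png

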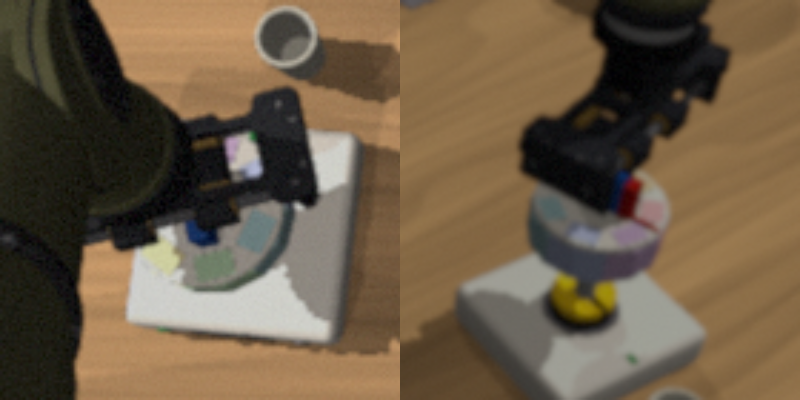

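The wheel is held level over the spindle, just off its axis: the scene crop shows it at about (600,230) above the yellow shoulder at (580,300). I'll lower it in stages.

>>> jog_arm(
  turn=[
    [0, 0, 0],
    [0, 0, 0],
    [0, 0, 0],
    [0, 0, 0],
    [0, 0, 0],
    [0, 0, 0],
    [0, 0, 0],
    [0, 0, 0],
  ],
  translation=[
    [0.001, -0.001, 0.005],
    [0.0022, -0.0015, 0.015],
    [0.0022, -0.0015, 0.027],
    [0.0022, -0.0015, 0.037],
    [0.0022, -0.0015, 0.044],
    [0.0022, -0.0015, 0.047],
    [0.0022, -0.0015, 0.047],
    [0.0022, -0.0015, 0.047],
  ],
  grip=[1, 1, 1, 1, 1, 1, 1, 1],
)

```text
clock: 8.78
tool_pos: [0.5913, 0.224, 0.1341]
eef_rot: [0.992, 0.125, 0.0, -0.0]
contact_force: [-0.2, 0.1, -1.4]
opening: 0.156
finger_force: 25.0
```

>>> jog_arm(
  turn=[
    [0, 0, 0],
    [0, 0, 0],
    [0, 0, 0],
    [0, 0, 0],
    [0, 0, 0],
    [0, 0, 0],
    [0, 0, 0],
  ],
  translation=[
    [0, 0, 0.001],
    [0, 0, 0.002],
    [0, 0, 0.003],
    [0, 0, 0.004],
    [0, 0, 0.005],
    [0, 0, 0.005],
    [0, 0, 0.005],
  ],
  grip=[1, 1, 1, 1, 1, 1, 1],
)

```text
clock: 9.65
tool_pos: [0.591, 0.2238, 0.1287]
eef_rot: [0.992, 0.125, 0.0, 0.0]
contact_force: [0.8, -0.4, -1.8]
opening: 0.16
finger_force: 25.0
```

>>> jog_arm(
  turn=[
    [0, 0, 0],
    [0, 0, 0],
    [0, 0, 0],
    [0, 0, 0],
    [0, 0, 0],
  ],
  translation=[
    [0, 0.0003, 0.001],
    [0, 0.0006, 0.002],
    [0, 0.001, 0.003],
    [0, 0.001, 0.004],
    [0, 0.001, 0.004],
  ],
  grip=[1, 1, 1, 1, 1],
)

```text
clock: 10.28
tool_pos: [0.5912, 0.2229, 0.1246]
eef_rot: [0.992, 0.125, -0.0, 0.0]
contact_force: [0.2, -0.1, -1.6]
opening: 0.154
finger_force: 25.0
```

>>> jog_arm(
  turn=[
    [0, 0, 0],
    [0, 0, 0],
    [0, 0, 0],
    [0, 0, 0],
  ],
  translation=[
    [0, 0, 0.001],
    [0, 0, 0.002],
    [0, 0, 0.003],
    [0, 0, 0.003],
  ],
  grip=[1, 1, 1, 1],
)

```text
clock: 10.78
tool_pos: [0.5914, 0.2229, 0.1217]
eef_rot: [0.992, 0.125, 0.0, 0.0]
contact_force: [-0.1, 0.5, -1.1]
opening: 0.156
finger_force: 25.0
```

>>> jog_arm(
  turn=[
    [0, 0, 0],
    [0, 0, 0],
    [0, 0, 0],
    [0, 0, 0],
    [0, 0, 0],
    [0, 0, 0],
  ],
  translation=[
    [0, 0, 0.001],
    [0, 0, 0.002],
    [0, 0, 0.003],
    [0, 0, 0.004],
    [0, 0, 0.004],
    [0, 0, 0.004],
  ],
  grip=[1, 1, 1, 1, 1, 1],
)

```text
clock: 11.52
tool_pos: [0.5913, 0.2229, 0.1176]
eef_rot: [0.992, 0.125, 0.0, 0.0]
contact_force: [1.3, 0.4, -1.2]
opening: 0.155
finger_force: 25.0
```

>>> jog_arm(
  turn=[
    [0, 0, 0],
    [0, 0, 0],
    [0, 0, 0],
    [0, 0, 0],
    [0, 0, 0],
    [0, 0, 0],
  ],
  translation=[
    [0, 0, 0.001],
    [0, 0, 0.002],
    [0, 0, 0.003],
    [0, 0, 0.004],
    [0, 0, 0.004],
    [0, 0, 0.004],
  ],
  grip=[1, 1, 1, 1, 1, 1],
)

```text
clock: 12.28
tool_pos: [0.5914, 0.2229, 0.1138]
eef_rot: [0.992, 0.125, 0.0, -0.0]
contact_force: [1.0, -0.1, 2.5]
opening: 0.154
finger_force: 25.0
```

>>> jog_arm(
  turn=[
    [0, 0, 0.0],
    [0, 0, 0.03],
    [0, 0, 0.06],
    [0, 0, 0.09],
    [0, 0, 0.09],
  ],
  translation=[
    [0, 0, 0],
    [0, 0, 0],
    [0, 0.0001, 0],
    [0, 0.0001, 0],
    [0, 0.0001, 0],
  ],
  grip=[1, 1, 1, 1, 1],
  force=15,
)

```text
clock: 12.9
tool_pos: [0.5913, 0.2234, 0.1137]
eef_rot: [0.997, 0.08, 0.0, -0.0]
contact_force: [0.5, 2.4, 2.0]
opening: 0.158
finger_force: 15.0
```

```bash
python3 -c "
from h import *
s=r.get_state();print(s['tool_pos'],s['contact_force'],s['moment'],s['eef_rot'])"
```

```text
[0.59126299 0.22336885 0.11374661] [0.49988199 2.38784597 1.99579723] [ 0.53455544 -0.26554945  0.03035793] [ 9.96808341e-01  7.98314003e-02  1.66618662e-04 -2.26754476e-04]
```

>>> jog_arm(
  turn=[
    [0, 0, 0.02],
    [0, 0, 0.04],
    [0, 0, 0.04],
    [0, 0, 0.04],
  ],
  translation=[
    [0, 0, 0],
    [0, 0, 0],
    [0, 0, 0],
    [0, 0, 0],
  ],
  grip=[1, 1, 1, 1],
)

```text
clock: 13.4
tool_pos: [0.5913, 0.2231, 0.1137]
eef_rot: [0.998, 0.06, 0.0, -0.0]
contact_force: [1.8, 3.5, 2.3]
opening: 0.155
finger_force: 15.0
```

>>> jog_arm(
  turn=[
    [0, 0, 0.02],
    [0, 0, 0.03],
    [0, 0, 0.03],
    [0, 0, 0.03],
  ],
  translation=[
    [0, 0, 0],
    [0, 0.0001, 0],
    [0, 0.0001, 0],
    [0, 0.0001, 0],
  ],
  grip=[1, 1, 1, 1],
)

```text
clock: 13.9
tool_pos: [0.5913, 0.2226, 0.1137]
eef_rot: [0.999, 0.045, 0.0, 0.0]
contact_force: [0.3, 2.5, 1.0]
opening: 0.157
finger_force: 15.0
```

>>> jog_arm(
  turn=[
    [0, 0, 0.01],
    [0, 0, 0.02],
    [0, 0, 0.02],
    [0, 0, 0.02],
  ],
  translation=[
    [0, -0.0002, 0],
    [0, -0.0003, 0],
    [0, -0.0003, 0],
    [0, -0.0003, 0],
  ],
  grip=[1, 1, 1, 1],
)

```text
clock: 14.4
tool_pos: [0.5913, 0.2228, 0.1137]
eef_rot: [0.999, 0.035, 0.0, 0.0]
contact_force: [0.7, 2.0, 1.1]
opening: 0.158
finger_force: 15.0
```

```bash
python3 -c "
from h import *
s=r.get_state();print(s['tool_pos'],s['contact_force'],s['moment'],s['eef_rot'])"
```

```text
[0.59128205 0.22283656 0.11369986] [0.70853968 2.04087706 1.14778736] [ 0.56977661 -0.38460541  0.04831314] [9.99392987e-01 3.48373806e-02 3.08428450e-05 1.19158905e-04]
```

>>> jog_arm(
  turn=[
    [0, 0, 0.01],
    [0, 0, 0.02],
    [0, 0, 0.02],
    [0, 0, 0.02],
  ],
  translation=[
    [0, 0, 0],
    [0, 0, 0],
    [0, 0, 0],
    [0, 0, 0],
  ],
  grip=[1, 1, 1, 1],
)

```text
clock: 14.9
tool_pos: [0.5913, 0.2229, 0.1137]
eef_rot: [1.0, 0.025, 0.0, 0.0]
contact_force: [1.2, 3.8, 1.8]
opening: 0.156
finger_force: 15.0
```

>>> jog_arm(
  turn=[
    [0, 0, 0.01],
    [0, 0, 0.02],
    [0, 0, 0.02],
    [0, 0, 0.02],
  ],
  translation=[
    [0, 0, 0],
    [0, 0, 0],
    [0, 0, 0],
    [0, 0, 0],
  ],
  grip=[1, 1, 1, 1],
)

```text
clock: 15.4
tool_pos: [0.5913, 0.2225, 0.1135]
eef_rot: [1.0, 0.015, -0.0, 0.0]
contact_force: [1.9, 1.3, -0.9]
opening: 0.158
finger_force: 15.0
```

Run:
```python
from h import *
s=r.get_state();print(s['tool_pos'],s['contact_force'],s['moment'],s['eef_rot'])
im=cams.snapshot("scene")[:,:,::-1]
u,v=proj("scene",np.array(s["tool_pos"])-[0,0,.03]);u,v=int(u),int(v)
for n in("wheel_bar","wheel"): print(n,[(np.round(d["position"],4),round(d["p"],2)) for d in models.place_of("scene",n)[:2]])
cv2.imwrite("pics/key1.png",cv2.resize(im[v-50:v+50,u-60:u+60],(720,600),interpolation=cv2.INTER_CUBIC))
```

```text
[0.59128236 0.22249256 0.11351749] [ 1.92213202  1.32818427 -0.86616462] [ 0.30824181 -0.54553624 -0.00262394] [ 9.99891406e-01  1.47324364e-02 -3.28688111e-05  3.61434624e-04]
wheel_bar [(array([0.5888, 0.2228, 0.1065]), 0.6)]
wheel [(array([0.5891, 0.2219, 0.0571]), 0.74)]
```

View pics/key1.png

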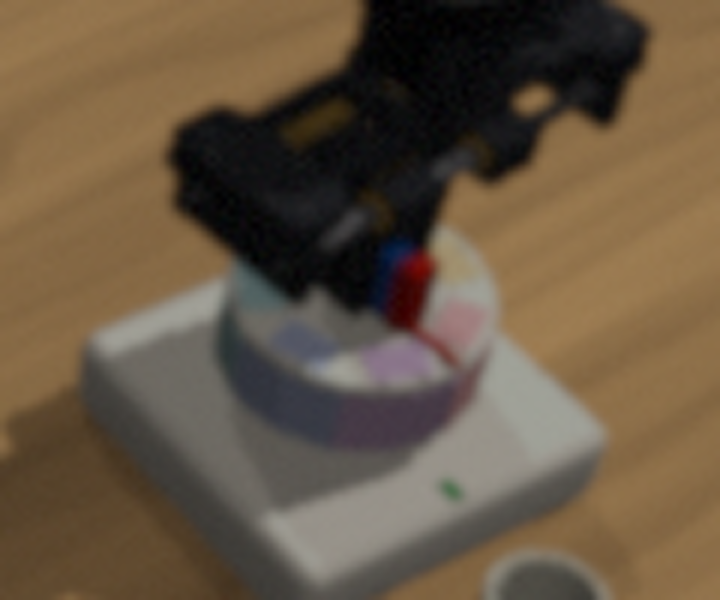

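The picture shows the wheel level on the dispenser, with its red end at (410,290) near the green-mark direction. The push force fell away at yaw about 0.03, so the tab has probably entered. I'll press down gently to check.

>>> jog_arm(
  turn=[
    [0, 0, 0],
    [0, 0, 0],
    [0, 0, 0],
    [0, 0, 0],
  ],
  translation=[
    [0, 0, 0.0005],
    [0, 0, 0.001],
    [0, 0, 0.0015],
    [0, 0, 0.0015],
  ],
  grip=[1, 1, 1, 1],
)

```text
clock: 16.05
tool_pos: [0.5913, 0.2227, 0.1121]
eef_rot: [1.0, 0.015, -0.0, 0.0]
contact_force: [2.2, -0.1, -0.7]
opening: 0.158
finger_force: 15.0
```

>>> jog_arm(
  turn=[
    [0, 0, 0],
    [0, 0, 0],
    [0, 0, 0],
    [0, 0, 0],
  ],
  translation=[
    [0, 0, 0.0005],
    [0, 0, 0.001],
    [0, 0, 0.0015],
    [0, 0, 0.0015],
  ],
  grip=[1, 1, 1, 1],
)

```text
clock: 16.55
tool_pos: [0.5912, 0.2228, 0.1106]
eef_rot: [1.0, 0.015, -0.0, 0.0]
contact_force: [2.7, 0.5, -0.0]
opening: 0.155
finger_force: 15.0
```

>>> jog_arm(
  turn=[
    [0, 0, 0],
    [0, 0, 0],
    [0, 0, 0],
    [0, 0, 0],
    [0, 0, 0],
  ],
  translation=[
    [0.0003, 0, 0.0005],
    [0.0005, 0, 0.001],
    [0.0005, 0, 0.0015],
    [0.0005, 0, 0.002],
    [0.0005, 0, 0.002],
  ],
  grip=[1, 1, 1, 1, 1],
)

```text
clock: 17.18
tool_pos: [0.5915, 0.2229, 0.1087]
eef_rot: [1.0, 0.015, -0.0, 0.0]
contact_force: [1.0, -1.0, 1.3]
opening: 0.155
finger_force: 15.0
```

>>> jog_arm(
  turn=[
    [0, 0, 0],
    [0, 0, 0],
    [0, 0, 0],
    [0, 0, 0],
  ],
  translation=[
    [0, 0, 0.0005],
    [0, 0, 0.001],
    [0, 0, 0.0015],
    [0, 0, 0.0015],
  ],
  grip=[1, 1, 1, 1],
)

```text
clock: 17.68
tool_pos: [0.5915, 0.2229, 0.1071]
eef_rot: [1.0, 0.015, -0.0, 0.0]
contact_force: [0.5, -0.4, 2.1]
opening: 0.155
finger_force: 15.0
```

>>> jog_arm(
  turn=[
    [0, 0, 0],
    [0, 0, 0],
    [0, 0, 0],
    [0, 0, 0],
    [0, 0, 0],
    [0, 0, 0],
    [0, 0, 0],
    [0, 0, 0],
    [0, 0, 0],
    [0, 0, 0],
  ],
  translation=[
    [0, 0, -0.001],
    [0, 0, -0.001],
    [0, 0, -0.001],
    [0, 0, -0.001],
    [0, 0, -0.001],
    [0, 0, -0.001],
    [0, 0, -0.001],
    [0, 0, -0.001],
    [0, 0, -0.001],
    [0, 0, -0.001],
  ],
  grip=[1, 0.8, 0.7, 0.6, 0.5, 0.4, 0.4, 0.4, 0.4, 0.4],
)

```text
clock: 18.92
tool_pos: [0.5917, 0.223, 0.1082]
eef_rot: [1.0, 0.015, 0.0, 0.0]
contact_force: [0.3, 0.5, 0.3]
opening: 0.6
finger_force: 0.0
```

>>> jog_arm(
  turn=[
    [0, 0, 0],
    [0, 0, 0],
    [0, 0, 0],
    [0, 0, 0],
    [0, 0, 0],
    [0, 0, 0],
    [0, 0, 0],
    [0, 0, 0],
    [0, 0, 0],
    [0, 0, 0],
    [0, 0, 0],
    [0, 0, 0],
  ],
  translation=[
    [0, 0, -0.01],
    [0, 0, -0.03],
    [0, 0, -0.06],
    [0, 0, -0.09],
    [0, 0, -0.12],
    [0, -0.02, -0.13],
    [0, 0.04, -0.13],
    [0, 0.09, -0.13],
    [0, 0.14, -0.13],
    [0, 0.18, -0.13],
    [0, 0.2, -0.13],
    [0, 0.2, -0.13],
  ],
  grip=[0.4, 0.4, 0.4, 0.4, 0.4, 0.4, 0.4, 0.4, 0.4, 0.4, 0.4, 0.4],
)

```text
clock: 20.42
tool_pos: [0.5978, 0.0231, 0.2379]
eef_rot: [1.0, 0.014, -0.0, -0.0]
contact_force: [0.0, 0.2, -0.2]
opening: 0.597
finger_force: 0.0
```

Run:
```python
from h import *
s=r.get_state();print(s['clock'],s['tool_pos'],s['contact_force'],s['opening'])
a=[]
for c in("top","scene"):
    im=cams.snapshot(c)[:,:,::-1]
    u,v=proj(c,[.59,.222,.09]);u,v=int(u),int(v)
    for n in("wheel_bar","wheel","dispenser","pin_tip"): print(c,n,[(np.round(d["position"],4),round(d["p"],2)) for d in models.place_of(c,n)[:2]])
    a.append(cv2.resize(im[v-50:v+50,u-50:u+50],(400,400),interpolation=cv2.INTER_CUBIC))
cv2.imwrite("pics/end.png",np.hstack(a))
```

```text
20.425 [0.59779956 0.02312239 0.23791301] [ 0.03488733  0.19816673 -0.20746298] 0.5969703294544866
top wheel_bar [(array([0.5894, 0.2277, 0.1015]), 0.86)]
top wheel [(array([0.5893, 0.225 , 0.0521]), 0.93)]
top dispenser []
top pin_tip []
scene wheel_bar [(array([0.5899, 0.2249, 0.1035]), 0.85)]
scene wheel [(array([0.5886, 0.2223, 0.0515]), 0.81)]
scene dispenser [(array([0.5913, 0.2224, 0.0027]), 0.77)]
scene pin_tip []
```

View pics/end.png

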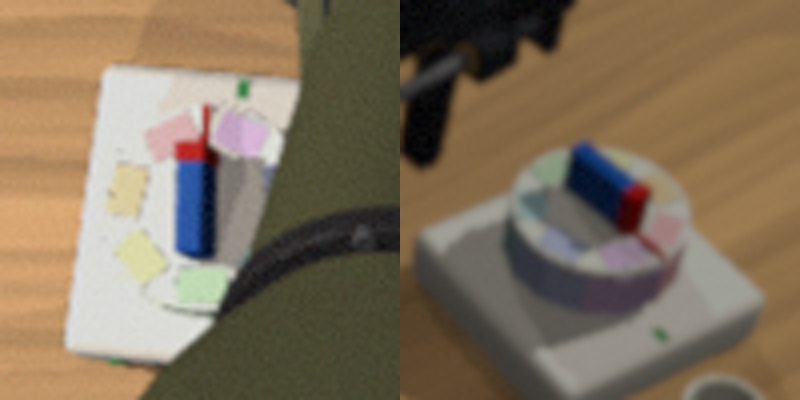

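The wheel is released and sits level on the pin. Its bar is at z of about 0.103 m (pixel (610,185) in the scene crop), which matches the home height, and the arm is clear.

```bash
python3 -c "
from plant import r
print(r.finish_job())"
```

```text
the job is handed in; nothing more can be done
None
```

The pill wheel is on the dispenser's pin, level and let go, and the job was handed in at about 20 s; the tab appears to be in the keyway, since the bar reads about 0.103 m (the home height), but the hand-in gave no verdict.

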